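# Feel for the one clear bay of a drive dock and seat the drive in it

### The arm

A 6-joint arm with a two-finger parallel gripper is mounted at the origin on a cart in front of the work surface, level with it; the furniture and walls round the work are solid. World frame = base frame: x ahead of the robot, y to its left, z up, the work surface at z = 0. Lengths are in mm, angles in rad, forces in N, time in s.
With the tool pointing down it reaches from about 400 to 925 mm from the base axis. Payload 12.5 kg.
Tool frame: the origin (TCP) lies at the very end of the fingers, on their centre line; the grasp point (between the pads) lies 19 mm behind it; z points along the fingers, y is the line along which they close (so a half turn about z gives the same grasp; the last joint's range is limited). The gripper opens to 95 mm and grips with 3 to 60 N. Pads are 20 mm wide; open, the fingers measure 119 mm over their backs; the gripper's body (75 mm by 180 mm) begins 59 mm behind the grasp point.
Start: joints at [-1.433, 0.491, 1.559, -0, 1.092, -0.106], TCP at [150.892, -606.53, 214.661] pointing down, gripper open.
Joint ranges: [-3.1, 3.1], [-0.84, 2.19], [0.05, 2.79], [-1.13, 4.28], [0.06, 2.93], [-2.69, 2.69]. Speed limits (rad/s): [2.22, 2.22, 2.79, 3.14, 3.14, 3.14].

### API

Orientations are given as [roll, pitch, yaw] about the fixed x, y, z axes, in that order (R = Rz(yaw) Ry(pitch) Rx(roll)).
In Python, from cell import * gives the robot as it stands.
- The arm moves only by the tool jog_arm, never from a script. Its argument "targets" is a list of rows, each an object with "turn": the turn, a rotation vector about the world's x, y, z in degrees, a list of three; "slide": the shift along the world's x, y, z in mm, a list of three; "claw": the opening in per cent of the stroke, from 0 (shut) to 100 (fully open). In form: [{"turn": [wx, wy, wz], "slide": [x, y, z], "claw": claw}, ...]. A call has 1 to 5 rows; each row shifts and turns the commanded pose from where the row before left it; what a row does not reach is not made up. A row lasts 1/8 s, in which the tool goes at most 62.5 mm and 10.7 degrees, less where a joint would pass 70% of its speed; a pose out of reach is approached as far as the arm can. A call with a gripper value outside its range is refused whole. The fingers move at their own pace and stop on an object; the grip force is fixed at half the most. Time passes only in rows, so rows that do not move let the fingers close. It gives the time, the measured TCP pose, the force, the opening and the grip force at its end, in the units of the state.
- state(): the state, without advancing time (a new reading comes with each control period).
- read_camera(name): name is "side" or "top"; returns a dict with "frame" (400x640x3 uint8, blue, green, red), "mtx" (3x3 intrinsics, pixels), "R" (3x3) and "t" (3): a world point X has camera coordinates R X + t. Camera axes: x right, y down, z forward; pixel columns grow to the right and rows downward; lengths in mm; the calibration is good to about 2 mm. A picture is of the moment at which its call begins. There is no depth.
- job_done(): hands the job in; it is judged then, once.
Trained networks look in the newest picture that a camera, given by its name, has taken for a name from the list of things; names that differ only in an ending like _2 or _b are one class to them, and where a whole thing is asked for, a point or a joint stands for the part that bears it (a point fixed in the world has none). Each returns a list of dicts, best first, with "conf" (0 to 1); they miss things now and then, are a little off and sometimes report something else, mostly with a low value. They report only what shows in the picture. A call takes as long as a camera call.
- look_for(query, camera): "xy" ([column, row] in pixels, amid what is visible of it).
The state is a dict: "t": time; "joints": joint angles; "qvel": joint speeds; "tau": joint torques, N m; "eef_pos": TCP position; "tcp_rot": TCP orientation; "ft_force": force on the tool from outside, world axes, zero at the start; "moment": the same for the moment, N m; "opening": opening from 0.0 (shut) to 1.0 (fully open); "grip_force": force on a finger pad.
Only numpy, scipy, OpenCV 4.12 (cv2) and the standard library are available. Lean on these libraries where they do the work, as an engineer would, in place of code of your own. Each camera call takes 0.05 s, during which the arm holds its last target. There are 200 camera calls.

### The job

Take the portable drive out of the wooden stand and plug it, same edge down, fully home into the one bay of the drive dock that is clear. The other three bays still have a connector cover inside, out of sight under the dust flaps, so feel your way in slowly: if the drive stops short do not force it, draw it out and try another bay. Let go of the drive once it is home, and leave the mug, the camera lens and the stapler where they are.

Things in the scene. Friction and masses are not known exactly. Their poses are not given: they have to be found in the camera images.
- drive_center (a point): Portable drive, flat grey box with orange rubber ends, 111 x 71.5 x 15.5 mm, about 150 g, standing on a long edge (the one with its port) in the stand's slot. Point: centre of the box. Its x axis points up (71.5 mm height), y runs level along the 111 mm length, z level across the thickness. The lower edge goes down into the dock; a half turn about the vertical does not matter. Grip it across its thickness near the top.
- stand: Dark wooden stand, a fixed block 146 (x) x 66 (y) x 28 mm with one slot along its x axis; origin at the centre of its underside. The drive stands on the slot's floor, 6 mm up, so its lowest 22 mm are in the slot; lift it straight up to clear it.
- dock: Drive dock, a fixed box 152 (x) x 176 (y) x 46 mm, aluminium sides, black deck with four parallel slots (bays) along its x axis; origin at the centre of its underside. More than 40 N on it or on what is in it bends its contacts. Which bay is clear changes from start to start and cannot be seen.
- bay0 (a point): Mouth of the first bay (dock's -y side): centre of the slot at deck level, 46 mm up; its x axis runs along the slot. Each slot is 115 (x) x 19.5 (y) mm and 34 mm deep, with a sloping lead-in lip 3.5 mm high round it. A pair of sprung dust flaps 4 mm below the deck gives way to 1 to 4 N. Home, the drive's centre is 1.75 mm above this point.
- bay1 (a point): Mouth of the second bay, made as bay0, 40 mm from it. In the clear bay the drive, once past the flaps, sinks freely until 8 mm before home; there sprung contacts grip it and it needs a push of 4 to 10 N until it sits on the connector (home). The connector is sprung and gives another 4 mm at 2.5 N per mm, then it is solid; let go, the drive stays within 2 mm of home.
- bay2 (a point): Mouth of the third bay, made as bay0, 40 mm from bay1. In a covered bay the drive lands on a hard cover 16 mm before home (its centre 17.75 mm above the mouth's point); cover and sprung connector give 4 mm at 2.5 N per mm, then they are solid.
- bay3 (a point): Mouth of the fourth bay (dock's +y side), made as bay0, 40 mm from bay2.
- mug_center (a point): Bystander: blue and white mug, 86 mm across, 107 mm high, behind the work; the point is the middle of the cup.
- lens_center (a point): Bystander: black camera lens standing on end, 70 mm across, 60 mm high, behind the dock; the point is its centre.
- stapler_center (a point): Bystander: small green and black stapler lying on the desk to the right of the stand, 113 x 30 x 41 mm; the point is its centre.

How it is judged:
By the outcome, as a careful person would: the job done as asked, in the order asked, and still so for the second after the job is handed in, with the robot touching nothing.
It also fails if it takes over 45 s, if anything falls off the work surface, if the arm or the gripper's body presses on something with over 40 N, if the wrist force passes 120 N, or if a joint passes its speed limit or range.

## Working session

There is one attempt and no reset: what is moved stays moved. The work goes in short steps, Python scripts to look and compute and a tool call to move; the robot and the scene stay as the last step left them, time stands still between calls to the robot, and variables do not carry over. Pictures are saved under pics/ and viewed, at most 10 in all, crops included, and the job is handed in when it is done.

Besides the shell and the picture viewer there is one more tool, called after ">>>" by a JSON object that holds its "op" and its "data". jog_arm: Moves the arm, as the interface text tells. Its arguments: {"type":"object","properties":{"targets":{"type":"array","items":{"type":"object","properties":{"turn":{"type":"array","items":{"type":"number"}},"slide":{"type":"array","items":{"type":"number"}},"claw":{"type":"number"}}}}},"required":["targets"]}

```bash
mkdir -p pics; python3 - <<'E'
from cell import *
import cv2,numpy as np
for c in ("side","top"):
    r=read_camera(c); cv2.imwrite(f"pics/{c}0.png",r["frame"])
    np.savez(f"{c}0.npz",**r)
    print(c,r["mtx"].round(1).tolist(),r["R"].round(4).tolist(),r["t"].round(1).tolist())
    for q in ("drive_center","stand","dock","bay0","bay3","stapler_center","lens_center","mug_center"):
        print(q,[(np.round(d["xy"]).tolist(),round(d["conf"],2)) for d in look_for(q,c)][:4])
s=state();print(s["t"],s["tcp_rot"],s["ft_force"])
E
```

```text
side [[477.5, 0.0, 325.2], [0.0, 477.5, 199.2], [0.0, 0.0, 1.0]] [[-0.9268, -0.3753, -0.0111], [-0.2053, 0.5313, -0.8219], [0.3144, -0.7595, -0.5695]] [633.7, 96.0, 963.7]
drive_center [([370.0, 190.0], 0.97)]
stand [([371.0, 204.0], 0.96)]
dock [([326.0, 274.0], 0.94)]
bay0 [([326.0, 276.0], 0.61), ([368.0, 205.0], 0.49)]
bay3 [([326.0, 276.0], 0.61), ([368.0, 205.0], 0.49)]
stapler_center [([374.0, 167.0], 0.77)]
lens_center [([272.0, 213.0], 0.66), ([368.0, 205.0], 0.38)]
mug_center [([306.0, 164.0], 0.85), ([325.0, 278.0], 0.51)]
top [[459.8, 0.0, 320.5], [0.0, 459.8, 197.9], [0.0, 0.0, 1.0]] [[-0.0206, -0.9998, -0.007], [-0.9901, 0.0214, -0.1388], [0.1389, 0.004, -0.9903]] [179.0, 614.7, 1023.0]
drive_center [([366.0, 227.0], 0.59)]
stand [([365.0, 227.0], 0.75), ([256.0, 228.0], 0.2)]
dock [([256.0, 228.0], 0.62)]
bay0 [([253.0, 228.0], 0.68)]
bay3 [([253.0, 228.0], 0.68)]
stapler_center [([421.0, 218.0], 0.84)]
lens_center [([307.0, 154.0], 0.85)]
mug_center [([380.0, 147.0], 0.81)]
0.9 [ 3.14156534e+00 -1.27559509e-05  2.43802020e-01] [-0.50976664  0.16419697  0.27051711]
```

```bash
python3 - <<'E'
import cv2
a=cv2.imread("pics/side0.png")[110:350,210:480];cv2.imwrite("pics/s1.png",cv2.resize(a,(675,600),interpolation=cv2.INTER_CUBIC))
a=cv2.imread("pics/top0.png")[110:290,200:440];cv2.imwrite("pics/t1.png",cv2.resize(a,(800,600),interpolation=cv2.INTER_CUBIC))
E
```

```text
(no output)
```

View pics/s1.png

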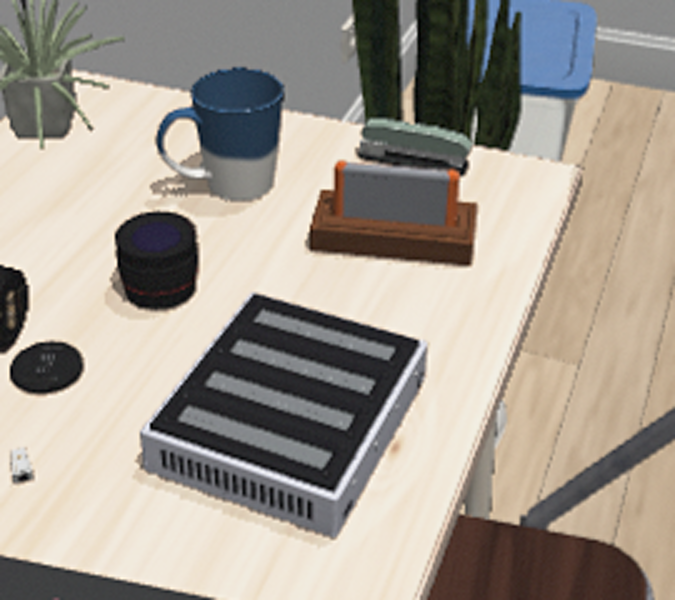

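View pics/t1.png

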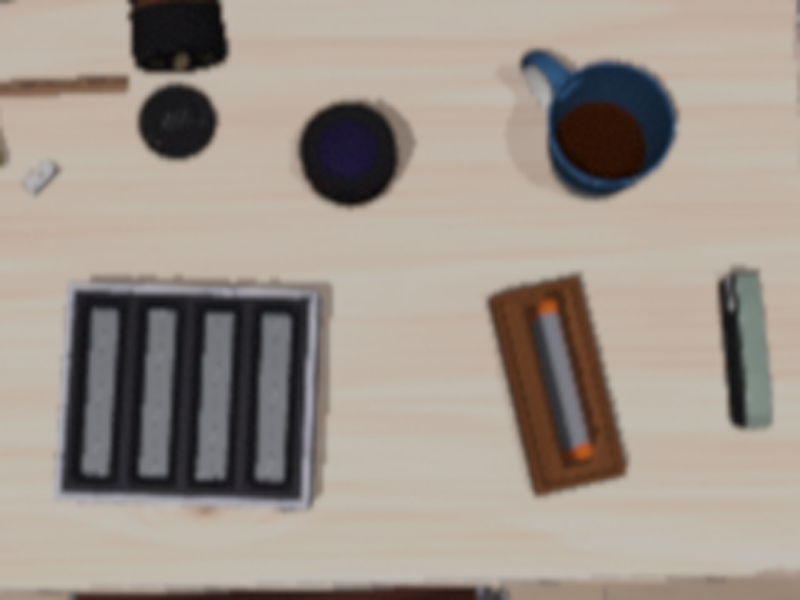

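The side view shows the stand with the drive around (370,187), and the dock with its four grey bays around (326,270). In the top view the dock is at about (257,228), with bays at columns 230, 247, 264 and 282. The drive's orange ends are at (364,202) and (374,246).

```bash
cat > h.py <<'E'
import numpy as np,cv2
from scipy.optimize import least_squares
def load(c): return dict(np.load(f"{c}.npz"))
def proj(r,P):
    q=np.atleast_2d(P)@r["R"].T+r["t"]; q=q@r["mtx"].T; return q[:,:2]/q[:,2:]
def at_z(r,uv,z):
    d=np.linalg.inv(r["mtx"])@np.array([uv[0],uv[1],1.]); d=r["R"].T@d; o=-r["R"].T@r["t"]
    return o+d*(z-o[2])/d[2]
def tri(rs,uvs):
    x0=at_z(rs[0],uvs[0],40)
    s=least_squares(lambda X:np.concatenate([proj(r,X)[0]-u for r,u in zip(rs,uvs)]),x0)
    return s.x,np.abs(s.fun).max()
def comps(mask,box,amin):
    x0,y0,x1,y1=box; m=np.zeros(mask.shape,np.uint8); m[y0:y1,x0:x1]=mask[y0:y1,x0:x1]
    n,l,st,ce=cv2.connectedComponentsWithStats(m,connectivity=4)
    out=[]
    for i in range(1,n):
        if st[i,4]>=amin:
            p=np.argwhere(l==i)[:,::-1].astype(np.float32); out.append((st[i,4],ce[i],cv2.minAreaRect(p)))
    return out
def gray(f):
    h=cv2.cvtColor(f,cv2.COLOR_BGR2HSV); return ((h[...,2]>85)&(h[...,1]<60)).astype(np.uint8)
def orange(f):
    h=cv2.cvtColor(f,cv2.COLOR_BGR2HSV); return ((h[...,0]<14)&(h[...,1]>170)&(h[...,2]>140)).astype(np.uint8)
E
python3 - <<'E'
from h import *
T=load("top0");S=load("side0")
bt=sorted([c for c in comps(gray(T["frame"]),(220,195,296,262),100) if c[0]<1200],key=lambda c:-c[1][0])
bs=sorted([c for c in comps(gray(S["frame"]),(262,225,382,310),80) if c[0]<1500],key=lambda c:c[1][1])
for n,b in (("t",bt),("s",bs)):
    for c in b: print(n,c[0],c[1].round(1),np.round(c[2][1],1),round(c[2][2],1))
for c in bt: print("top@44",at_z(T,c[1],44).round(1))
for c in bs: print("side@44",at_z(S,c[1],44).round(1))
for n,r,b in (("top",T,(355,190,385,260)),("side",S,(335,165,400,205))):
    for c in comps(orange(r["frame"]),b,4): print(n,"or",c[0],c[1].round(1),[at_z(r,c[1],z).round(1).tolist() for z in (77.5,60)], cv2.boxPoints(c[2]).round(0).tolist())
# stand: brown mask in the top view
h=cv2.cvtColor(T["frame"],cv2.COLOR_BGR2HSV); br=((h[...,2]<150)&(h[...,1]>90)&(h[...,0]<20)).astype(np.uint8)
for c in comps(br,(340,185,395,265),300): print("stand",c[0],at_z(T,c[2][0],28).round(1),[at_z(T,p,28).round(0).tolist() for p in cv2.boxPoints(c[2])])
E
```

```text
t 391 [281.5 228.9] [ 8.  48.3] 2.3
t 913 [266.6 227. ] [66. 75.] 90.0
t 399 [264.1 228.9] [ 8.2 49.4] 3.2
t 377 [246.9 228. ] [ 7.8 49.4] 3.8
t 360 [229.7 227.5] [ 7.5 49.2] 3.6
s 301 [339.8 243.6] [56.4  5.5] 16.2
s 348 [331.1 256.3] [58.3  6.1] 17.1
s 387 [321.7 269.9] [60.2  6.6] 17.5
s 435 [311.9 284.5] [62.6  7.3] 18.4
top@44 [548.5 257.   44. ]
top@44 [553.4 291.4  44. ]
top@44 [549.2 297.   44. ]
top@44 [552.  336.7  44. ]
top@44 [554.2 376.3  44. ]
side@44 [548.2 259.2  44. ]
side@44 [550.4 299.2  44. ]
side@44 [552.6 339.2  44. ]
side@44 [554.5 379.1  44. ]
top or 11 [364.  201.4] [[603.7, 68.6, 77.5], [606.0, 67.0, 60.0]] [[362.0, 200.0], [366.0, 200.0], [366.0, 202.0], [362.0, 202.0]]
top or 12 [374.8 245.1] [[505.8, 47.9, 77.5], [506.4, 46.0, 60.0]] [[373.0, 246.0], [373.0, 244.0], [377.0, 244.0], [377.0, 246.0]]
side or 7 [345.7 175.9] [[603.5, 75.7, 77.5], [612.9, 49.2, 60.0]] [[345.0, 175.0], [347.0, 175.0], [347.0, 177.0], [345.0, 177.0]]
side or 13 [390.8 180. ] [[506.4, 56.5, 77.5], [512.7, 29.4, 60.0]] [[390.0, 178.0], [392.0, 178.0], [392.0, 182.0], [390.0, 182.0]]
stand 1281 [554.3  59.7  28. ] [[617.0, 106.0, 28.0], [632.0, 42.0, 28.0], [492.0, 14.0, 28.0], [478.0, 77.0, 28.0]]
```

>>> {"op": "jog_arm", "data": {"targets": [{"turn":[0,0,-2],"slide":[31,51,0],"claw":60},{"turn":[0,0,0],"slide":[31,51,0],"claw":60},{"turn":[0,0,0],"slide":[31,51,0],"claw":60},{"turn":[0,0,0],"slide":[31,51,0],"claw":60},{"turn":[0,0,0],"slide":[31,51,0],"claw":60}]}}

```text
t: 1.52
eef_pos: [306.6, -349.9, 214.9]
tcp_rot: [3.141, -0.0, 0.208]
ft_force: [0.5, 0.1, 0.5]
opening: 0.609
grip_force: 0.0
```

>>> {"op": "jog_arm", "data": {"targets": [{"turn":[0,0,0],"slide":[31,51,0],"claw":60},{"turn":[0,0,0],"slide":[31,51,0],"claw":60},{"turn":[0,0,0],"slide":[31,51,0],"claw":60},{"turn":[0,0,0],"slide":[31,51,0],"claw":60},{"turn":[0,0,0],"slide":[31,51,0],"claw":60}]}}

```text
t: 2.15
eef_pos: [461.8, -94.7, 215.0]
tcp_rot: [3.141, -0.001, 0.209]
ft_force: [0.6, -1.4, -0.1]
opening: 0.6
grip_force: 0.0
```

>>> {"op": "jog_arm", "data": {"targets": [{"turn":[0,0,0],"slide":[31,51,0],"claw":60},{"turn":[0,0,0],"slide":[31,51,0],"claw":60},{"turn":[0,0,0],"slide":[31,51,0],"claw":60},{"turn":[0,0,0],"slide":[0,0,0],"claw":60}]}}

```text
t: 2.65
eef_pos: [555.1, 59.5, 214.3]
tcp_rot: [-3.142, -0.0, 0.213]
ft_force: [-0.1, -0.4, 0.1]
opening: 0.595
grip_force: 0.0
```

>>> {"op": "jog_arm", "data": {"targets": [{"turn":[0,0,0],"slide":[0,0,-55],"claw":50},{"turn":[0,0,0],"slide":[0,-0.5,-55],"claw":50},{"turn":[0,0,0],"slide":[0,0,-35],"claw":50},{"turn":[0,0,0],"slide":[0,0,-19],"claw":50},{"turn":[0,0,0],"slide":[0,0,0],"claw":40}]}}

```text
t: 3.28
eef_pos: [553.0, 55.2, 49.7]
tcp_rot: [-3.141, 0.003, 0.208]
ft_force: [0.4, -0.3, 0.4]
opening: 0.443
grip_force: 0.0
```

```bash
python3 - <<'E'
from cell import *
import numpy as np,cv2
im=[]
for c in ("side","top"):
    r=read_camera(c);np.savez(c+"1.npz",**r)
    y,x=(130,310) if c=="side" else (165,310)
    im.append(cv2.resize(r["frame"][y:y+120,x:x+120],(400,400),interpolation=cv2.INTER_CUBIC))
cv2.imwrite("pics/g.png",np.hstack(im)); print(state()["eef_pos"])
E
```

```text
[554.04548095  55.4708571   51.375759  ]
```

View pics/g.png

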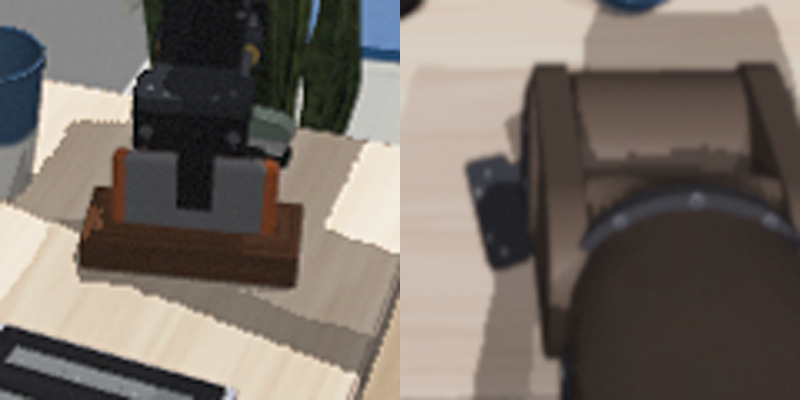

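The side view shows the finger in front of the drive, roughly mid-length at crop pixel (195,180). The top view is blocked by the arm. The measured y is about 3 mm low, so I'll settle and check.

>>> {"op": "jog_arm", "data": {"targets": [{"turn":[0,0,0],"slide":[0,0,0],"claw":40}]}}

```text
t: 3.5
eef_pos: [554.3, 55.8, 51.8]
tcp_rot: [3.141, -0.002, 0.209]
ft_force: [0.0, -0.1, 0.6]
opening: 0.404
grip_force: 0.0
```

>>> {"op": "jog_arm", "data": {"targets": [{"turn":[0,0,0],"slide":[0,0,0],"claw":40}]}}

```text
t: 3.62
eef_pos: [554.2, 55.9, 51.5]
tcp_rot: [3.141, -0.001, 0.209]
ft_force: [-0.4, -0.5, 0.2]
opening: 0.403
grip_force: 0.0
```

>>> {"op": "jog_arm", "data": {"targets": [{"turn":[0,0,0],"slide":[0.5,2.7,-1],"claw":40},{"turn":[0,0,0],"slide":[0,0,0],"claw":25},{"turn":[0,0,0],"slide":[0,0,0],"claw":0}]}}

```text
t: 4.0
eef_pos: [554.4, 58.8, 49.7]
tcp_rot: [3.142, 0.0, 0.209]
ft_force: [0.2, -0.2, -0.2]
opening: 0.245
grip_force: 0.0
```

>>> {"op": "jog_arm", "data": {"targets": [{"turn":[0,0,0],"slide":[0,0,0],"claw":0},{"turn":[0,0,0],"slide":[0,0,0],"claw":0},{"turn":[0,0,0],"slide":[0,0,0],"claw":0}]}}

```text
t: 4.38
eef_pos: [554.3, 58.7, 49.6]
tcp_rot: [3.142, 0.0, 0.209]
ft_force: [0.8, -0.3, -1.1]
opening: 0.159
grip_force: 30.0
```

>>> {"op": "jog_arm", "data": {"targets": [{"turn":[0,0,0],"slide":[0,0,8],"claw":0},{"turn":[0,0,0],"slide":[0,0,15],"claw":0},{"turn":[0,0,0],"slide":[0,0,25],"claw":0},{"turn":[0,0,0],"slide":[0,0,30],"claw":0},{"turn":[0,0,0],"slide":[0,0,0],"claw":0}]}}

```text
t: 5.0
eef_pos: [555.4, 58.7, 130.5]
tcp_rot: [3.14, -0.005, 0.209]
ft_force: [-0.4, -0.4, -0.9]
opening: 0.161
grip_force: 30.0
```

>>> {"op": "jog_arm", "data": {"targets": [{"turn":[0,0,-5],"slide":[-1,40,0],"claw":0},{"turn":[0,0,-5],"slide":[-2,50,0],"claw":0},{"turn":[0,0,-4.8],"slide":[-2,50,0],"claw":0},{"turn":[0,0,0],"slide":[-1,38,0],"claw":0},{"turn":[0,0,0],"slide":[0,20,0],"claw":0}]}}

```text
t: 5.62
eef_pos: [547.8, 258.2, 127.1]
tcp_rot: [3.141, 0.001, -0.048]
ft_force: [0.3, -0.2, -1.5]
opening: 0.161
grip_force: 30.0
```

>>> {"op": "jog_arm", "data": {"targets": [{"turn":[0,0,0],"slide":[0,0,0],"claw":0},{"turn":[0,0,0],"slide":[0,0,0],"claw":0}]}}

```text
t: 5.88
eef_pos: [548.4, 255.6, 127.4]
tcp_rot: [3.141, 0.001, -0.05]
ft_force: [0.1, -1.0, -1.6]
opening: 0.163
grip_force: 30.0
```

```bash
python3 - <<'E'
from cell import *
import numpy as np,cv2
from h import *
r=read_camera("side");np.savez("side2.npz",**r)
t=read_camera("top")
s=state();p=s["eef_pos"];print(p,s["tcp_rot"],s["ft_force"])
for c in comps(orange(r["frame"]),(250,150,420,320),4): print(c[0],c[1].round(1),cv2.boxPoints(c[2]).round(0).tolist())
# predicted drive box for this pose
yw=s["tcp_rot"][2];u=np.array([np.cos(yw),np.sin(yw),0]);v=np.array([-np.sin(yw),np.cos(yw),0])
c=p-[0,0,7.85]
f=cv2.resize(r["frame"],None,fx=4,fy=4,interpolation=cv2.INTER_CUBIC)
for a in(-55.5,55.5):
  for b in(-7.75,7.75):
    for h in(-35.75,35.75):
      q=proj(r,c+a*u+b*v+[0,0,h])[0]; cv2.circle(f,tuple(int(k) for k in q*4+2),3,(0,255,0),-1); print(a,b,h,q.round(1))
cv2.imwrite("pics/h.png",np.hstack([f[720:1320,1040:1640]]));
E
```

```text
[548.60563684 255.50392613 127.63726493] [ 3.14132215e+00  1.73717769e-04 -5.07015686e-02] [ 0.80980134  0.50906166 -1.06604032]
25 [365.6 202.7] [[364.0, 200.0], [368.0, 200.0], [368.0, 205.0], [364.0, 205.0]]
-55.5 -7.75 -35.75 [369.7 231.1]
-55.5 -7.75 35.75 [371.4 199.3]
-55.5 7.75 -35.75 [366.7 236. ]
-55.5 7.75 35.75 [368.3 203.9]
55.5 -7.75 -35.75 [315.6 216.4]
55.5 -7.75 35.75 [314.7 185.3]
55.5 7.75 -35.75 [312.  220.9]
55.5 7.75 35.75 [310.9 189.5]
```

View pics/h.png

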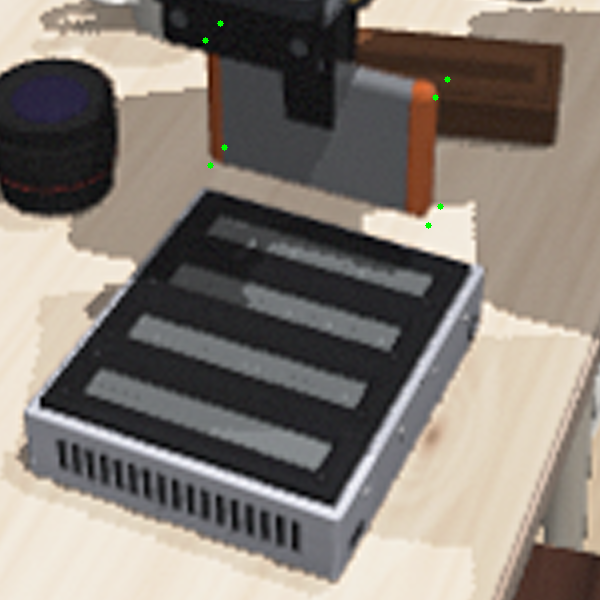

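The drive hangs over bay0, level to the eye. The predicted corners sit about 2 px below the drive's lower edge (crop (425,213) seen against (428,225) predicted). I'll check that bias against the first picture, where the drive stood in the stand.

```bash
python3 - <<'E'
import numpy as np,cv2
from h import *
def wire(r,c,yw,x,y,w,h,k):
    u=np.array([np.cos(yw),np.sin(yw),0]);v=np.array([-np.sin(yw),np.cos(yw),0])
    f=cv2.resize(r["frame"][y:y+h,x:x+w],None,fx=k,fy=k,interpolation=cv2.INTER_CUBIC)
    P=[proj(r,np.array(c)+a*u+b*v+[0,0,z])[0] for a in(-55.5,55.5) for b in(-7.75,7.75) for z in(-35.75,35.75)]
    for i in range(8):
        for j in range(i):
            if bin(i^j).count("1")==1: cv2.line(f,*[tuple(int(t) for t in ((P[m]-[x,y]+.5)*k)) for m in(i,j)],(0,255,0),1)
    return f
A=wire(load("side0"),[554.6,58.5,41.75],.208,325,165,80,60,5)
B=wire(load("side2"),[548.5,255.5,119.8],-.0507,302,180,80,60,5)
C=wire(load("top0"),[554.6,58.5,41.75],.208,330,195,80,60,5)
cv2.imwrite("pics/w.png",np.vstack([np.hstack([A,B]),np.hstack([C,C*0])]))
E
```

```text
(no output)
```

View pics/w.png

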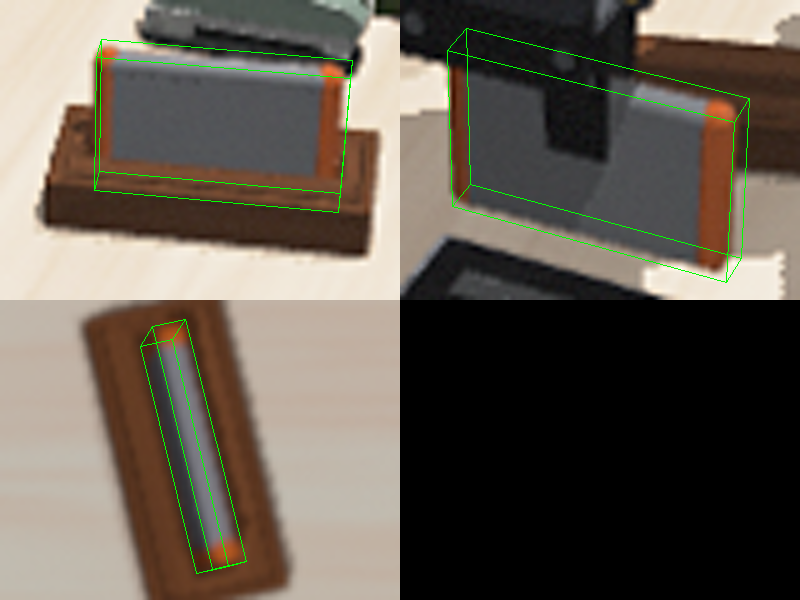

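>>> {"op": "jog_arm", "data": {"targets": [{"turn":[0,0,0],"slide":[0,1.5,-14],"claw":0},{"turn":[0,0,0],"slide":[0,0,-14],"claw":0},{"turn":[0,0,0],"slide":[0,0,0],"claw":0},{"turn":[0,0,0],"slide":[0,0,0],"claw":0}]}}

```text
t: 6.48
eef_pos: [548.4, 258.2, 99.5]
tcp_rot: [3.141, 0.0, -0.049]
ft_force: [-0.5, -0.3, -1.7]
opening: 0.159
grip_force: 30.0
```

>>> {"op": "jog_arm", "data": {"targets": [{"turn":[0,0,0],"slide":[0,-1,-3],"claw":0},{"turn":[0,0,0],"slide":[0,0,-3],"claw":0},{"turn":[0,0,0],"slide":[0,0,-2],"claw":0},{"turn":[0,0,0],"slide":[0,0,-2],"claw":0}]}}

```text
t: 6.98
eef_pos: [548.4, 257.2, 89.6]
tcp_rot: [3.142, -0.0, -0.049]
ft_force: [-1.1, -0.4, -0.5]
opening: 0.162
grip_force: 30.0
```

Below the lip top with no contact force; going on slowly.

>>> {"op": "jog_arm", "data": {"targets": [{"turn":[0,0,0],"slide":[0,0,-2],"claw":0},{"turn":[0,0,0],"slide":[0,0,-2],"claw":0},{"turn":[0,0,0],"slide":[0,0,-1.5],"claw":0}]}}

```text
t: 7.35
eef_pos: [548.4, 257.2, 84.2]
tcp_rot: [-3.142, -0.0, -0.049]
ft_force: [-0.5, -0.1, 0.9]
opening: 0.161
grip_force: 30.0
```

>>> {"op": "jog_arm", "data": {"targets": [{"turn":[0,0,0],"slide":[0,0,-2],"claw":0},{"turn":[0,0,0],"slide":[0,0,-2],"claw":0}]}}

```text
t: 7.6
eef_pos: [548.5, 257.2, 80.2]
tcp_rot: [-3.141, -0.0, -0.05]
ft_force: [0.2, -0.0, 1.2]
opening: 0.163
grip_force: 30.0
```

Inside and past the flaps, well centred. A cover would be felt near TCP z 71.6.

>>> {"op": "jog_arm", "data": {"targets": [{"turn":[0,0,0],"slide":[0,0,-2],"claw":0},{"turn":[0,0,0],"slide":[0,0,-2],"claw":0},{"turn":[0,0,0],"slide":[0,0,-2],"claw":0},{"turn":[0,0,0],"slide":[0,0,-1],"claw":0}]}}

```text
t: 8.1
eef_pos: [548.3, 257.1, 72.9]
tcp_rot: [3.141, 0.0, -0.049]
ft_force: [0.0, -0.4, -0.7]
opening: 0.16
grip_force: 30.0
```

>>> {"op": "jog_arm", "data": {"targets": [{"turn":[0,0,0],"slide":[0,0,-1],"claw":0},{"turn":[0,0,0],"slide":[0,0,-1],"claw":0}]}}

```text
t: 8.35
eef_pos: [548.4, 257.2, 71.1]
tcp_rot: [3.141, 0.0, -0.049]
ft_force: [0.6, 0.2, -1.4]
opening: 0.16
grip_force: 30.0
```

>>> {"op": "jog_arm", "data": {"targets": [{"turn":[0,0,0],"slide":[0,0,-1],"claw":0},{"turn":[0,0,0],"slide":[0,0,-1],"claw":0}]}}

```text
t: 8.6
eef_pos: [548.4, 257.2, 69.1]
tcp_rot: [3.142, -0.0, -0.049]
ft_force: [0.6, 0.2, -0.5]
opening: 0.162
grip_force: 30.0
```

>>> {"op": "jog_arm", "data": {"targets": [{"turn":[0,0,0],"slide":[0,0,-1],"claw":0},{"turn":[0,0,0],"slide":[0,0,-1],"claw":0}]}}

```text
t: 8.85
eef_pos: [548.4, 257.2, 67.1]
tcp_rot: [3.141, 0.0, -0.049]
ft_force: [0.3, -1.3, -1.4]
opening: 0.162
grip_force: 30.0
```

>>> {"op": "jog_arm", "data": {"targets": [{"turn":[0,0,0],"slide":[0,0,-1],"claw":0},{"turn":[0,0,0],"slide":[0,0,-1],"claw":0},{"turn":[0,0,0],"slide":[0,0,-1],"claw":0}]}}

```text
t: 9.22
eef_pos: [548.4, 257.2, 64.1]
tcp_rot: [3.142, -0.0, -0.049]
ft_force: [-0.5, -0.4, -0.8]
opening: 0.159
grip_force: 30.0
```

>>> {"op": "jog_arm", "data": {"targets": [{"turn":[0,0,0],"slide":[0,0,-1],"claw":0},{"turn":[0,0,0],"slide":[0,0,-1],"claw":0}]}}

```text
t: 9.48
eef_pos: [548.6, 257.3, 62.5]
tcp_rot: [-3.141, -0.001, -0.049]
ft_force: [0.1, 1.2, 3.9]
opening: 0.164
grip_force: 30.0
```

Contacts grip at about z 63, as expected for the clear bay. I'll push on to z 55.6, watching for slip and force.

>>> {"op": "jog_arm", "data": {"targets": [{"turn":[0,0,0],"slide":[0,0,-1],"claw":0},{"turn":[0,0,0],"slide":[0,0,-1],"claw":0}]}}

```text
t: 9.72
eef_pos: [548.5, 257.2, 60.2]
tcp_rot: [-3.142, -0.0, -0.049]
ft_force: [0.9, 0.6, 0.9]
opening: 0.163
grip_force: 30.0
```

>>> {"op": "jog_arm", "data": {"targets": [{"turn":[0,0,0],"slide":[0,0,-1],"claw":0},{"turn":[0,0,0],"slide":[0,0,-1],"claw":0}]}}

```text
t: 9.98
eef_pos: [548.3, 257.1, 57.9]
tcp_rot: [3.141, 0.0, -0.049]
ft_force: [0.3, 0.1, 0.5]
opening: 0.163
grip_force: 30.0
```

>>> {"op": "jog_arm", "data": {"targets": [{"turn":[0,0,0],"slide":[0,0,-1],"claw":0}]}}

```text
t: 10.1
eef_pos: [548.3, 257.1, 56.9]
tcp_rot: [3.141, 0.0, -0.049]
ft_force: [0.1, 0.7, 0.6]
opening: 0.163
grip_force: 30.0
```

>>> {"op": "jog_arm", "data": {"targets": [{"turn":[0,0,0],"slide":[0,0,-1],"claw":0}]}}

```text
t: 10.22
eef_pos: [548.3, 257.2, 56.0]
tcp_rot: [3.141, 0.0, -0.049]
ft_force: [-0.0, 1.2, 0.5]
opening: 0.163
grip_force: 30.0
```

>>> {"op": "jog_arm", "data": {"targets": [{"turn":[0,0,0],"slide":[0,0,-0.5],"claw":0}]}}

```text
t: 10.35
eef_pos: [548.3, 257.2, 55.5]
tcp_rot: [3.141, 0.0, -0.049]
ft_force: [0.1, 1.1, 1.4]
opening: 0.16
grip_force: 30.0
```

```bash
python3 - <<'E'
from cell import *
import numpy as np,cv2
from h import *
r=read_camera("side");np.savez("side3.npz",**r);s=state();p=s["eef_pos"];yw=s["tcp_rot"][2];print(p,s["ft_force"])
u=np.array([np.cos(yw),np.sin(yw),0]);v=np.array([-np.sin(yw),np.cos(yw),0])
x,y,k=295,195,7
f=cv2.resize(r["frame"][y:y+80,x:x+100],None,fx=k,fy=k,interpolation=cv2.INTER_CUBIC)
def L(c,z0,z1,col):
    P=[proj(r,c+a*u+b*v+[0,0,z])[0] for a in(-55.5,55.5) for b in(-7.75,7.75) for z in(z0,z1)]
    for i in range(8):
        for j in range(i):
            if bin(i^j).count("1")==1: cv2.line(f,*[tuple(int(t) for t in ((P[m]-[x,y]+.5)*k)) for m in(i,j)],col,1)
c=np.array([p[0],p[1],47.75]);L(c,-1.75,35.75,(0,255,0))
cv2.imwrite("pics/x.png",f)
E
```

```text
[548.29235227 257.15906262  55.51858398] [-0.16918969  0.59954121 -0.57354552]
```

View pics/x.png

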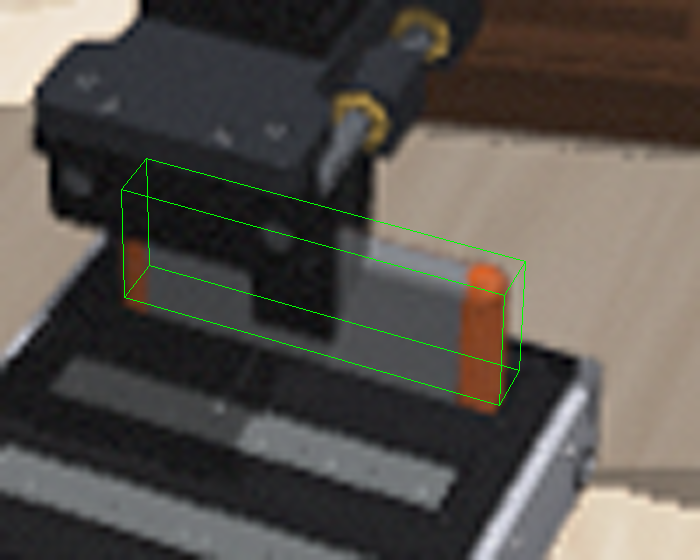

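The drive's top edge lies on the wireframe for home (crop (460,283)), so it has gone in with the tool. I'll confirm by feeling for the sprung connector.

>>> {"op": "jog_arm", "data": {"targets": [{"turn":[0,0,0],"slide":[0,0,-0.7],"claw":0}]}}

```text
t: 10.52
eef_pos: [548.3, 257.2, 55.0]
tcp_rot: [3.141, 0.0, -0.049]
ft_force: [-0.7, 0.3, 3.6]
opening: 0.16
grip_force: 30.0
```

>>> {"op": "jog_arm", "data": {"targets": [{"turn":[0,0,0],"slide":[0,0,-0.7],"claw":0}]}}

```text
t: 10.65
eef_pos: [548.3, 257.2, 54.4]
tcp_rot: [3.142, 0.0, -0.049]
ft_force: [-1.2, -0.3, 3.5]
opening: 0.161
grip_force: 30.0
```

>>> {"op": "jog_arm", "data": {"targets": [{"turn":[0,0,0],"slide":[0,0,0],"claw":0}]}}

```text
t: 10.78
eef_pos: [548.3, 257.2, 54.3]
tcp_rot: [3.141, 0.0, -0.049]
ft_force: [-0.7, 0.5, 3.3]
opening: 0.164
grip_force: 30.0
```

The force rises from z 55.5, so the drive is seated on the connector. Releasing and retreating.

>>> {"op": "jog_arm", "data": {"targets": [{"turn":[0,0,0],"slide":[0,0,0],"claw":30},{"turn":[0,0,0],"slide":[0,0,0],"claw":45},{"turn":[0,0,0],"slide":[0,0,0],"claw":45},{"turn":[0,0,0],"slide":[0,0,0],"claw":45}]}}

```text
t: 11.28
eef_pos: [548.4, 257.1, 54.2]
tcp_rot: [3.141, 0.0, -0.049]
ft_force: [-0.5, -0.8, -0.3]
opening: 0.446
grip_force: 0.0
```

>>> {"op": "jog_arm", "data": {"targets": [{"turn":[0,0,0],"slide":[0,0,10],"claw":45},{"turn":[0,0,0],"slide":[0,0,30],"claw":45},{"turn":[0,0,0],"slide":[0,0,50],"claw":45},{"turn":[0,0,0],"slide":[0,0,50],"claw":45},{"turn":[0,0,0],"slide":[0,0,0],"claw":45}]}}

```text
t: 11.9
eef_pos: [549.7, 257.7, 198.8]
tcp_rot: [-3.139, -0.007, -0.049]
ft_force: [-0.6, -0.4, -0.1]
opening: 0.45
grip_force: 0.0
```

```bash
python3 - <<'E'
from cell import *
import numpy as np,cv2
from h import *
r=read_camera("side");s=state();print(s["eef_pos"],s["t"])
yw=-.049
u=np.array([np.cos(yw),np.sin(yw),0]);v=np.array([-np.sin(yw),np.cos(yw),0])
x,y,k=295,185,7
f=cv2.resize(r["frame"][y:y+80,x:x+100],None,fx=k,fy=k,interpolation=cv2.INTER_CUBIC)
P=[proj(r,np.array([548.3,257.2,47.75])+a*u+b*v+[0,0,z])[0] for a in(-55.5,55.5) for b in(-7.75,7.75) for z in(-1.75,35.75)]
for i in range(8):
    for j in range(i):
        if bin(i^j).count("1")==1: cv2.line(f,*[tuple(int(t) for t in ((P[m]-[x,y]+.5)*k)) for m in(i,j)],(0,255,0),1)
cv2.imwrite("pics/y.png",f)
E
```

```text
[548.75513556 257.34347986 196.298798  ] 11.95
```

View pics/y.png

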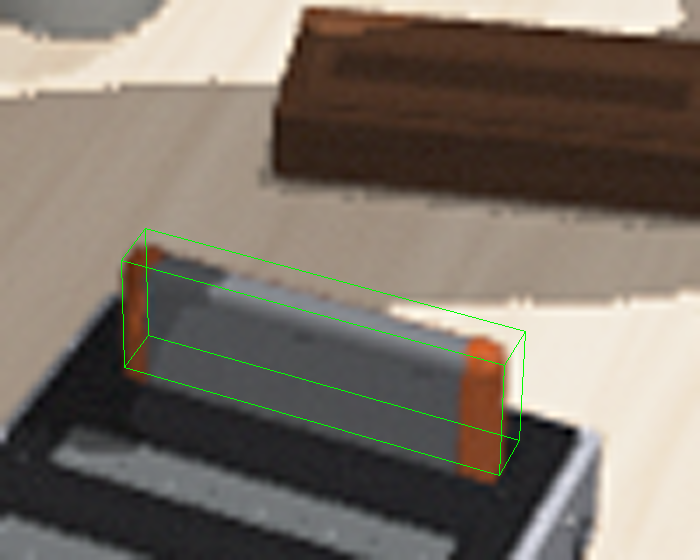

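The released drive stands upright in bay0 at home height: its orange top corner is at crop (485,345), within about 1 px of the wireframe. The gripper is clear of it.

```bash
python3 -c "
from cell import *
print(job_done())"
```

```text
the job is handed in; nothing more can be done
None
```

The drive is out of the stand and plugged fully home in bay0, which was the clear bay and the first one tried; I let go of it, kept the arm away from the mug, lens and stapler, and handed the job in at about 12 s.

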